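# Slide the syrup bottle home into the bottle rack

### The job

Push the amber syrup bottle with the red cap across the counter and into the empty bay of the wooden bottle rack, until it is fully home against the rack's back rail. It is top-heavy, so push it low, near its foot: it must stay upright and on the counter the whole way, neither tipped nor picked up. Leave the other two bottles, the milk jug and the cup where they stand.

Things in the scene. Friction and masses are not known exactly. Their poses are not given: they have to be found in the camera images.
- syrup: Bottle to slide: amber, white foot band, red cap, 252 mm high, about 0.4 kg. Round: foot 60 mm across up to 45 mm high, tapering to 40 mm at 115 mm and 25 mm at 165 mm, thin neck, 31 mm cap. Origin: centre of its underside, z up; its yaw means nothing. Starts on open counter on the robot's side of the rack. Tips over if pushed well above its foot.
- rack: Fixed cherry-wood comb, 298 long, 35 high. 3 bays along its y, 92 apart, each 70 wide, open to its -x (to the robot, within 12 degrees); a bottle enters along its +x. Origin: counter level, middle of a bottle that is home in the middle bay. Back rail face at x = +30; the dividers, 22 thick, end in round noses at x = -22, so a bottle that is home sticks out 8. All mm.
- spot: Flat blue disc 58 mm across with a white middle, flush in the empty bay (nothing catches on it). Origin: its centre, at counter level, exactly where the middle of the syrup bottle's foot is when the bottle is centred in the bay and touches the back rail.
- green_bottle: Bystander, loose, home in one of the other bays: dark green, black cap, same shape and size as the syrup bottle. Origin: centre of its underside.
- clear_bottle: Bystander, loose, home in one of the other bays: pale grey-white, black cap, same shape and size as the syrup bottle. Origin: centre of its underside.
- milk_jug: Bystander, loose: open steel milk jug 84 mm across, 95 mm high, handle towards its +y reaching 75 mm from its axis; on the right (-y) of the work. Origin: centre of its underside.
- cup: Bystander, loose: white cup 72 mm across the rim, 65 mm high, handle towards its +y; on the left (+y) of the work. Origin: centre of its underside.
Things that resemble listed ones, but are neither listed nor needed, are in the scene too. What is shaped like the syrup but pink or yellow is not meant.

How it is judged:
At the end, for the whole second after the job is handed in: The syrup bottle stands upright (within 3 degrees), at rest on the counter in the empty bay, its middle within 10 mm of the blue disc's centre, that is against the back rail; each of the other two bottles, the jug and the cup stands within 20 mm of where it began (horizontal distance between syrup and spot below 0.01 m and angle between syrup's own z axis and vertical below 0.05 rad and height (world z) of syrup below 0.004 m and linear speed of syrup below 0.01 m/s and not (distance of any of green_bottle, clear_bottle, milk_jug, cup from where it was at the start of the episode above 0.02 m or angle between any of green_bottle, clear_bottle, milk_jug, cup's own z axis and vertical above 0.3 rad)); the robot touches nothing.
It fails at once if the syrup bottle is tipped by more than 17 degrees (angle between syrup's own z axis and vertical above 0.3 rad).
It fails at once if the syrup bottle is lifted off the counter (raised 5 mm upright, or 12 mm at all) (height (world z) of syrup above 0.012 m or (height (world z) of syrup above 0.005 m and angle between syrup's own z axis and vertical below 0.08 rad)).
It fails at once if another bottle, the jug or the cup is moved more than 20 mm or tipped by more than 17 degrees (distance of any of green_bottle, clear_bottle, milk_jug, cup from where it was at the start of the episode above 0.02 m or angle between any of green_bottle, clear_bottle, milk_jug, cup's own z axis and vertical above 0.3 rad).
It also fails if it takes over 54 s, if anything falls off the work surface, if the arm or the gripper's body presses on something with over 40 N, if the wrist force passes 120 N, or if a joint passes its speed limit or range.

### The arm

A 6-joint arm with a two-finger parallel gripper is mounted at the origin on the work surface. World frame = base frame: x ahead of the robot, y to its left, z up, the work surface at z = 0. Lengths are in m, angles in rad, forces in N, time in s.
With the tool pointing down it reaches from about 0.325 to 0.775 m from the base axis. Payload 9.3 kg.
Tool frame: the origin (TCP) lies midway between the tips of the shut fingers; the grasp point (between the pads) lies 19 mm behind it; z points along the fingers, x is the direction in which the jaws open and shut, and the axes are right-handed (so a half turn about z gives the same grasp; the last joint's range is limited). The gripper opens to 85 mm and grips with 20 to 120 N. Pads are 22 mm wide; open, the fingers measure 114 mm over their backs; the gripper's body (76 mm by 85 mm) begins 54 mm behind the grasp point. The pads swing forward as they close: fully open they stand 13 mm farther back than shut.
Start: joints at [1.091, 0.259, 0.021, 1.334, 0, 1.418], TCP at [0.177, 0.521, 0.231] pointing down, gripper open.
Joint ranges: [-3.04, 3.04], [-0.91, 1.82], [-1.04, 1.36], [-1.92, 1.95], [-1.52, 1.45], [-3.14, 3.14]. Speed limits (rad/s): [2.22, 2.22, 2.79, 3.14, 3.14, 3.14].

### API

Orientations are given as a unit quaternion [w, x, y, z].
In Python, from cell import * gives the robot as it stands.
- The arm moves only by the tool jog_arm, never from a script. Its argument "plan" is one flat list of numbers, 7 for each row, row after row: the finger opening in cm, from 0 to 8.54, then the shift along the tool's x, y, z in cm, then the turn, a rotation vector about the tool's x, y, z in rad. A call has 1 to 12 rows; each row shifts and turns the commanded pose from where the row before left it, along the tool's axes as they then stand; what a row does not reach is not made up. A row lasts 1/12 s, in which the tool goes at most 41.7 mm and 7.16 degrees, less where a joint would pass 70% of its speed; a pose out of reach is approached as far as the arm can. A call with a gripper value outside its range is refused whole. The fingers move at their own pace and stop on an object; "newtons" is the grip in N (left out, the last holds). Time passes only in rows, so rows that do not move let the fingers close. It gives the time, the measured TCP pose, the force and the opening at its end, in the units of the state.
- state(): the state, without advancing time (a new reading comes with each control period).
- read_camera(name): name is "side" or "top"; returns (picture, depth): 480x640x3 uint8, red, green, blue; 480x640 float32, m along the optical axis (not along the pixel's ray), 0 where there is no reading.
- camera_params(name): a dict with "fx", "fy", "cx", "cy" (pixels), "R" (3x3) and "t" (3): a world point X has camera coordinates R X + t. Camera axes: x right, y down, z forward; pixel columns grow to the right and rows downward; lengths in m; the calibration is good to about 2 mm. A picture is of the moment at which its call begins. camera_params takes no time and is no camera call.
- finish_job(): hands the job in, once; it reports no verdict.
The state is a dict: "clock": time; "qpos": joint angles; "qd": joint speeds; "joint_torque": joint torques, N m; "tcp_pos": TCP position; "eef_rot": TCP orientation; "wrist_force": force on the tool from outside, world axes, zero at the start; "wrist_torque": the same for the moment, N m; "grip_width": opening from 0.0 (shut) to 1.0 (fully open).
Only numpy, scipy, OpenCV 4.12 (cv2) and the standard library are available. Lean on these libraries where they do the work, as an engineer would, in place of code of your own. Each camera call takes 0.05 s, during which the arm holds its last target.

## Working session

There is one attempt and no reset: what is moved stays moved. The work goes in short steps, Python scripts to look and compute and a tool call to move; the robot and the scene stay as the last step left them, time stands still between calls to the robot, and variables do not carry over. Pictures are saved under pics/ and viewed, and the job is handed in when it is done.

Besides the shell and the picture viewer there is one more tool, called after "Emit:" by a JSON object that holds its "op" and its "data". jog_arm: Moves the arm, as the interface text tells. Its arguments: {"type":"object","properties":{"plan":{"type":"array"},"newtons":{"type":"number"}},"required":["plan"]}

```bash
mkdir -p pics; ls
python3 - <<'E'
from cell import *
import cv2,numpy as np
for n in ("top","side"):
    p,d=read_camera(n); np.savez(f"pics/{n}0.npz",p=p,d=d)
    cv2.imwrite(f"pics/{n}0.png",p[:,:,::-1])
    print(n,camera_params(n))
print(state())
E
```

```text
pics
top {'fx': 458.1859035782561, 'fy': 458.1859035782561, 'cx': 319.59282600998864, 'cy': 241.77717530437474, 'R': array([[-0.01778123, -0.99923465, -0.03484158],
       [-0.98171085,  0.02405435, -0.18885232],
       [ 0.18954587,  0.03084633, -0.98138722]]), 't': array([0.03808439, 0.55507011, 0.72874441])}
side {'fx': 514.4946439741423, 'fy': 514.4946439741423, 'cx': 317.5961951356938, 'cy': 245.8857043290327, 'R': array([[ 0.70552099, -0.70836993,  0.02126443],
       [-0.34411233, -0.36865052, -0.86352967],
       [ 0.6195376 ,  0.60192096, -0.50384951]]), 't': array([-0.40243417,  0.23958285,  0.69348973])}
{'clock': 0.1, 'qpos': array([ 1.09136244e+00,  2.59150710e-01,  2.08412343e-02,  1.33371550e+00,
       -1.14877008e-05,  1.41818183e+00]), 'qd': array([-2.51043968e-04,  2.74059274e-04,  2.27157462e-03,  2.06882237e-05,
        7.51339782e-05, -2.45890579e-04]), 'joint_torque': array([ 5.83119880e-03, -5.56693518e+01,  3.45069158e+01,  1.16517901e-02,
       -7.15838883e-05, -2.83951090e-05]), 'tcp_pos': array([0.17646413, 0.52065359, 0.23071999]), 'eef_rot': array([ 2.82997863e-04,  8.12721320e-01,  5.82652279e-01, -5.45286230e-04]), 'wrist_force': array([-0.59770025,  0.93568141, -0.27169188]), 'wrist_torque': array([-0.00469875,  0.03340582, -0.01273662]), 'grip_width': 1.0007976948611066}
```

View pics/top0.png

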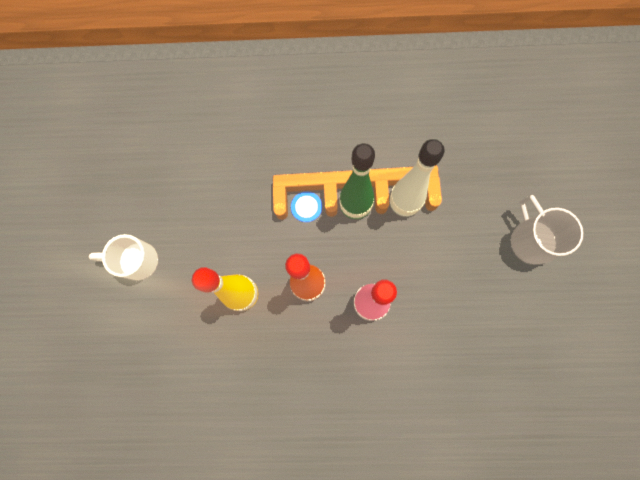

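View pics/side0.png

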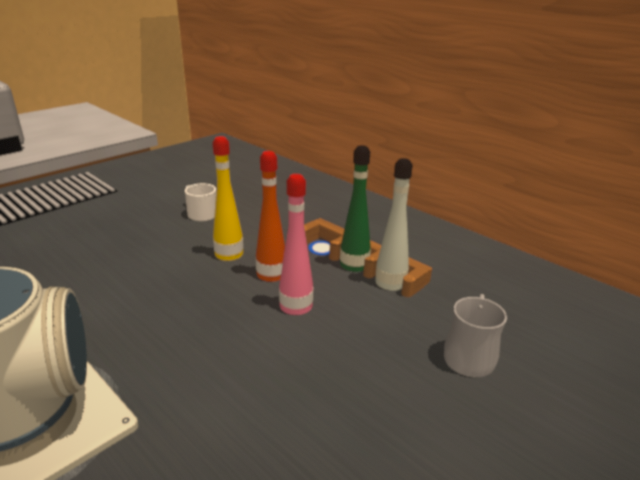

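The top view shows the amber syrup at about (307,283), between the yellow (238,293) and pink (373,302) decoys. The disc is at (306,207) in the left bay, beside the green bottle (357,198). Next I'll measure positions.

```bash
cat > h.py <<'E'
import numpy as np,cv2
from cell import camera_params
from scipy.optimize import least_squares
def cloud(n,d):
    c=camera_params(n); v,u=np.mgrid[0:480,0:640]
    P=np.stack([(u-c['cx'])/c['fx']*d,(v-c['cy'])/c['fy']*d,d],-1)
    return (P-c['t'])@c['R']
def ray(n,u,v,z=0):
    c=camera_params(n); R=c['R']; o=-R.T@c['t']; k=R.T@np.array([(u-c['cx'])/c['fx'],(v-c['cy'])/c['fy'],1])
    return o+k*(z-o[2])/k[2]
def fit(W,xy0,r=.03,zlo=.006,zhi=.044):
    m=(W[...,2]>zlo)&(W[...,2]<zhi)&(np.hypot(W[...,0]-xy0[0],W[...,1]-xy0[1])<.042)
    Q=W[m][:,:2]
    s=least_squares(lambda c:np.hypot(*(Q-c).T)-r,xy0,loss='soft_l1',f_scale=.002)
    return s.x,len(Q),np.median(abs(s.fun))
E
python3 - <<'E'
from h import *
D={n:np.load(f"pics/{n}0.npz") for n in("top","side")}
W={n:cloud(n,D[n]['d']) for n in D}
px={'syrup':(307,285),'yellow':(238,293),'pink':(373,302),'green':(357,198),'clear':(408,200)}
for k,(u,v) in px.items():
    x=ray("top",u,v,.03)[:2]; print(k,x)
    for n in W:
        print('  ',n,*fit(W[n],x), *fit(W[n],fit(W[n],x)[0]))
p=D['top']['p'].astype(int); b=(p[...,2]>p[...,0]+60)&(p[...,2]>120)
n,l,st,c=cv2.connectedComponentsWithStats(b.astype(np.uint8)); print(st[1:],c[1:])
print('spot',ray('top',306.3,207))
# rack points: nose & back rail at height .035
for u,v in [(280,211),(331,211),(382,206),(436,200),(276,176),(438,168),(276,184),(430,176)]: print(u,v,ray('top',u,v,.035).round(4))
for n in W:
  t=W[n]; m=(abs(t[...,2]-.035)<.003)&(t[...,0]>.5)&(t[...,0]<.75)&(abs(t[...,1])<.25)
  print(n,t[m].min(0),t[m].max(0))
a=D['top']['p'][130:330,180:460,::-1]; cv2.imwrite('pics/crop0.png',cv2.resize(a,None,fx=2.8,fy=2.8,interpolation=cv2.INTER_CUBIC))
E
```

```text
syrup [0.48469642 0.05024643]
   top [0.48998874 0.05003108] 68 0.0002240879789873907 [0.48998874 0.05003108] 68 0.0002240879789873907
   side [0.48816501 0.048507  ] 421 0.0008787473357573239 [0.48816501 0.048507  ] 421 0.0008787476263140796
yellow [0.47335986 0.17019557]
   top [0.47510776 0.17018983] 147 0.0002957674785349952 [0.47510776 0.17018983] 147 0.0002957674785349952
   side [0.47320126 0.16881797] 462 0.0009188536568483906 [0.47320126 0.16881797] 462 0.0009188536568483906
pink [ 0.45324012 -0.06236964]
   top [ 0.45423753 -0.05958315] 53 0.0002445380853348146 [ 0.45423753 -0.05958315] 53 0.0002445380853348146
   side [ 0.45227882 -0.06130332] 587 0.0006890736313877495 [ 0.45227882 -0.06130332] 587 0.0006890736313877495
green [ 0.63834154 -0.0412098 ]
   top [ 0.63817573 -0.04246472] 398 0.004222365159118686 [ 0.63830899 -0.04499874] 405 0.004673221039301005
   side [ 0.6356873 -0.0411055] 573 0.0012643757057222323 [ 0.63544038 -0.04080383] 569 0.001239522731805269
clear [ 0.63211742 -0.1315675 ]
   top [ 0.63957032 -0.13273088] 375 0.0015086969300687134 [ 0.64084211 -0.13229166] 439 0.004581883037731362
   side [ 0.63742737 -0.1314849 ] 633 0.001696771036239171 [ 0.63801311 -0.13222968] 644 0.0013827287190798718
[[291 192  31  30 360]] [[305.96388889 206.46666667]]
spot [0.63240835 0.05154486 0.        ]
280 211 [0.6168 0.0963 0.035 ]
331 211 [0.6143 0.0058 0.035 ]
382 206 [ 0.621  -0.0845  0.035 ]
436 200 [ 0.6293 -0.1798  0.035 ]
276 176 [0.6821 0.1035 0.035 ]
438 168 [ 0.6884 -0.1872  0.035 ]
276 184 [0.6671 0.1035 0.035 ]
430 176 [ 0.6739 -0.1721  0.035 ]
top [ 0.50001278 -0.18897442  0.03200033] [0.69510743 0.16051342 0.03793831]
side [ 0.6029068  -0.19146477  0.03201159] [0.69425874 0.10815661 0.03796742]
```

View pics/crop0.png

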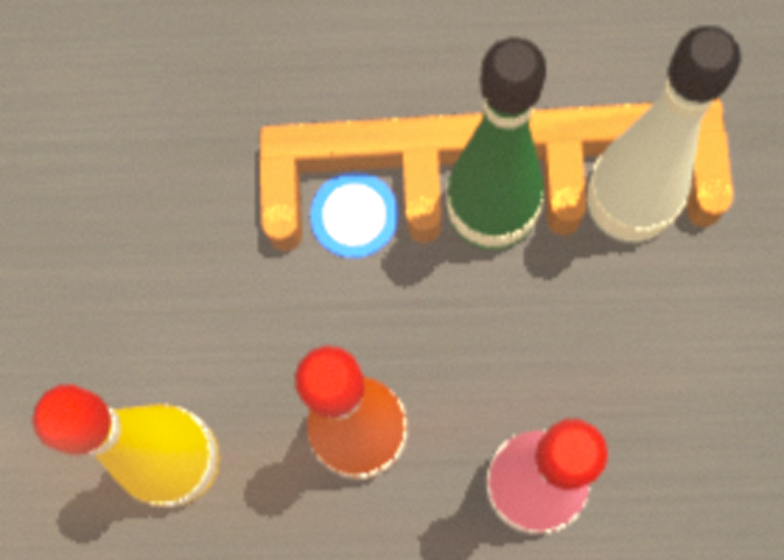

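The syrup is at about (0.489, 0.049) and the spot at (0.6325, 0.0515), so the push is almost straight along +x. I'll cradle the foot with the two fingertips 3 cm apart and the tool tilted back. First move is to the robot's side of the bottle.

Emit:
{"op": "jog_arm", "data": {"plan": [3, 0, 0, 0, 0, 0, -0.109, 3, 0, 0, 0, 0, 0, -0.109, 3, 0, 0, 0, 0, 0, -0.109, 3, -3.6, 1.4, 0, 0, 0, 0, 3, -3.6, 1.4, 0, 0, 0, 0, 3, -3.6, 1.4, 0, 0, 0, 0, 3, -3.6, 1.4, 0, 0, 0, 0, 3, -3.6, 1.4, 0, 0, 0, 0, 3, -3.6, 1.4, 0, 0, 0, 0, 3, -3.6, 1.4, 0, 0, 0, 0, 3, -3.6, 1.4, 0, 0, 0, 0, 3, -3.6, 1.4, 0, 0, 0, 0]}}

```text
clock: 1.1
tcp_pos: [0.3025, 0.1952, 0.2313]
eef_rot: [0.0, 0.707, 0.707, 0.0]
wrist_force: [1.2, 0.9, 0.6]
grip_width: 0.36
```

Emit:
{"op": "jog_arm", "data": {"plan": [3, -3.6, 1.4, 0, 0, 0, 0, 3, -3.6, 1.4, 0, 0, 0, 0, 3, -3.6, 1.4, 0, 0, 0, 0, 3, -3.6, 1.6, 0, 0, 0, 0, 3, 0, 0, 0, -0.122, 0, 0, 3, 0, 0, 0, -0.122, 0, 0, 3, 0, 0, 0, -0.122, 0, 0, 3, 0, 0, 0, -0.122, 0, 0, 3, 0, 0, 0, -0.122, 0, 0, 3, 0, 0, 0, 0, 0, 0]}}

```text
clock: 1.93
tcp_pos: [0.3556, 0.0537, 0.2272]
eef_rot: [0.213, 0.674, 0.674, 0.213]
wrist_force: [-2.3, 0.4, -1.3]
grip_width: 0.347
```

Run:
```python
from cell import *
import cv2
from scipy.spatial.transform import Rotation as R
s=state(); print(s['tcp_pos'],s['qpos'].round(3)); w=s['eef_rot']; print(R.from_quat([*w[1:],w[0]]).as_matrix().round(3))
p,d=read_camera("side"); cv2.imwrite("pics/side1.png",p[:,:,::-1])
```

```text
[0.35564924 0.05371809 0.22717284] [-0.166 -0.484 -0.793  0.657  0.095 -0.136]
[[-0.     0.819  0.574]
 [ 1.    -0.     0.001]
 [ 0.001  0.574 -0.819]]
```

View pics/side1.png

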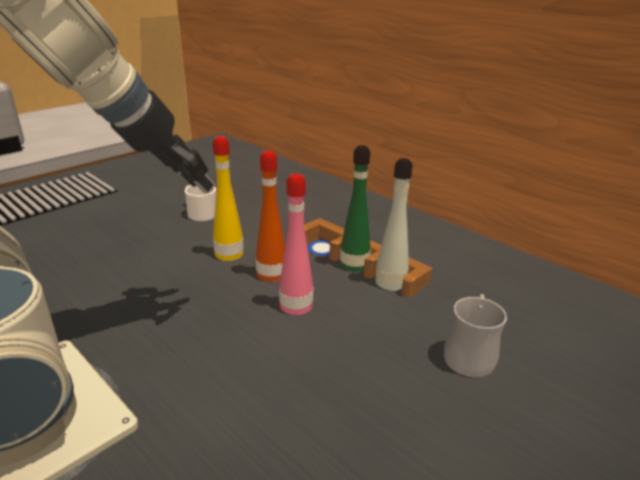

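Tilted gripper is hovering on the robot's side of the bottle. Descending behind it.

Emit:
{"op": "jog_arm", "data": {"plan": [3, -0.08, -1.34, 3.18, 0, 0, 0, 3, -0.08, -1.34, 3.18, 0, 0, 0, 3, -0.08, -1.34, 3.18, 0, 0, 0, 3, -0.08, -1.34, 3.18, 0, 0, 0, 3, -0.08, -1.34, 3.18, 0, 0, 0, 3, -0.08, -1.34, 3.18, 0, 0, 0, 3, 0, 0, 0, 0, 0, 0, 3, 0, 0, 0, 0, 0, 0]}}

```text
clock: 2.65
tcp_pos: [0.4288, 0.0523, 0.0635]
eef_rot: [0.196, 0.68, 0.68, 0.195]
wrist_force: [-0.6, -0.3, 0.3]
grip_width: 0.355
```

Run:
```python
from h import *
from cell import *
import cv2
s=state(); print(s['tcp_pos'],s['qpos'].round(3),s['wrist_force'])
p,d=read_camera("side"); a=p[150:350,120:400,::-1]; cv2.imwrite("pics/side2.png",cv2.resize(a,None,fx=2.8,fy=2.8))
p,d=read_camera("top"); a=p[150:430,180:460,::-1]; cv2.imwrite("pics/top2.png",cv2.resize(a,None,fx=2.1,fy=2.1))
```

```text
[0.42884879 0.05225614 0.06350995] [-0.115 -0.069 -1.036  0.047  0.06  -0.098] [-0.62983754 -0.26281841  0.30203753]
```

View pics/side2.png

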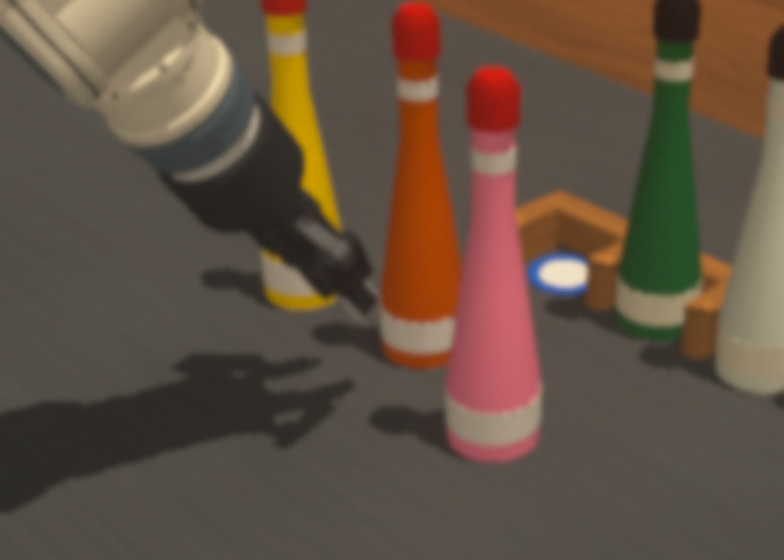

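View pics/top2.png

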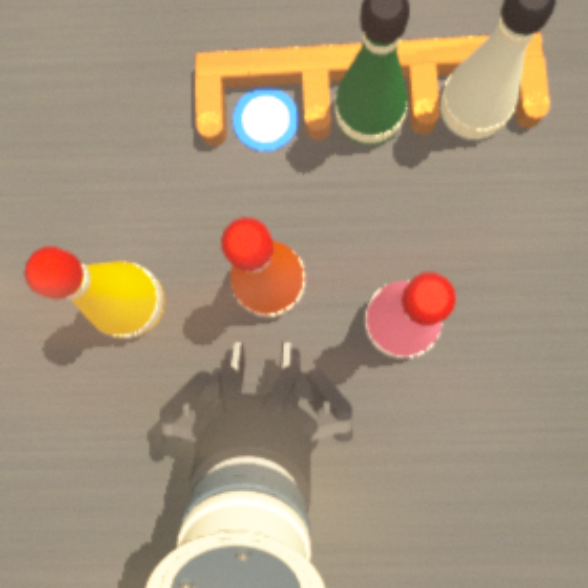

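The tilt holds, but joint 3 hit its limit, so the tool stopped high at z 0.063. Moving a little forward should free it. I'll check how wide the finger knuckles are before passing the pink bottle.

Run:
```python
from h import *
from cell import *
p,d=read_camera("top"); np.savez("pics/top2.npz",p=p,d=d); W=cloud("top",d)
for lo in np.arange(.34,.46,.01):
    m=(W[...,0]>lo)&(W[...,0]<lo+.01)&(W[...,2]>.03)&(W[...,1]>-.06)&(W[...,1]<.14)
    if m.sum()>3: print(round(lo,3),m.sum(),W[m].min(0).round(3),W[m].max(0).round(3), W[m][W[m][:,1].argmin()].round(3))
```

```text
0.34 591 [0.34  0.015 0.195] [0.35  0.088 0.274] [0.342 0.015 0.209]
0.35 557 [0.35  0.015 0.18 ] [0.36  0.088 0.259] [0.352 0.015 0.194]
0.36 586 [ 0.36  -0.013  0.136] [0.37  0.117 0.232] [ 0.367 -0.013  0.139]
0.37 717 [ 0.37  -0.013  0.142] [0.38  0.118 0.227] [ 0.376 -0.013  0.143]
0.38 702 [ 0.38  -0.013  0.104] [0.39  0.117 0.211] [ 0.388 -0.013  0.152]
0.39 539 [ 0.39  -0.012  0.099] [0.4   0.115 0.163] [ 0.39  -0.012  0.149]
0.4 1571 [ 0.4   -0.004  0.077] [0.409 0.108 0.821] [ 0.4   -0.004  0.134]
0.41 187 [0.41  0.005 0.077] [0.42  0.099 0.119] [0.41  0.005 0.116]
0.42 157 [ 0.42  -0.06   0.031] [0.43  0.081 0.1  ] [ 0.426 -0.06   0.051]
0.43 184 [ 0.43  -0.06   0.032] [0.44  0.079 0.244] [ 0.439 -0.06   0.147]
0.44 267 [ 0.44  -0.06   0.032] [ 0.45  -0.031  0.253] [ 0.44  -0.06   0.246]
0.45 230 [ 0.45  -0.06   0.033] [ 0.46  -0.03   0.253] [ 0.46  -0.06   0.252]
```

Knuckles span y −0.013 to 0.118, which leaves about 20 mm clear of the pink bottle and more of the yellow.

Emit:
{"op": "jog_arm", "data": {"plan": [3, -0.1, -0.31, 1.38, 0, 0, 0, 3, -0.1, -0.31, 1.38, 0, 0, 0, 3, -0.1, -0.31, 1.38, 0, 0, 0, 3, 0, 0, 0, 0, 0, 0]}}

```text
clock: 3.13
tcp_pos: [0.4528, 0.0505, 0.0371]
eef_rot: [0.194, 0.681, 0.68, 0.192]
wrist_force: [-0.7, 0.3, 0.2]
grip_width: 0.349
```

Run:
```python
from h import *
from cell import *
import cv2
s=state(); print(s['tcp_pos'],s['qpos'].round(3),s['wrist_force'],s['eef_rot'])
p,d=read_camera("top"); a=p[180:380,220:420,::-1]; cv2.imwrite("pics/top3.png",cv2.resize(a,None,fx=3,fy=3))
print(fit(cloud("top",d),[.489,.049]))
```

```text
[0.45282352 0.05047117 0.03707728] [-0.109  0.039 -1.04  -0.058  0.054 -0.093] [-0.65466115  0.27782524  0.22907908] [0.19392159 0.68062153 0.67997375 0.19179271]
(array([0.48989959, 0.05013231]), 73, np.float64(0.0002203674737046371))
```

View pics/top3.png

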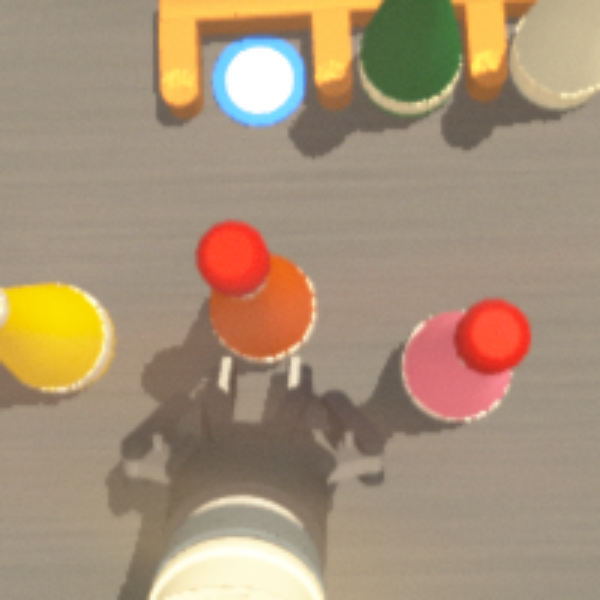

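Joint 3 is still at its limit, so the fingers are too high. About 5° less tilt gives the room to back off and get down to z ≈ 0.018.

Emit:
{"op": "jog_arm", "data": {"plan": [3, 0, 0, 0, 0.1, 0, 0, 3, 0, -0.6, 0, 0, 0, 0, 3, 0, -0.5, 0.7, 0, 0, 0, 3, 0, -0.5, 0.7, 0, 0, 0, 3, 0, 0, 0, 0, 0, 0]}}

```text
clock: 3.6
tcp_pos: [0.4426, 0.0508, 0.017]
eef_rot: [0.16, 0.689, 0.689, 0.158]
wrist_force: [-0.5, -0.3, 0.0]
grip_width: 0.35
```

Run:
```python
from h import *
from cell import *
import cv2
s=state(); print(s['tcp_pos'],s['qpos'].round(3),s['wrist_force'],s['eef_rot'])
p,d=read_camera("top"); W=cloud("top",d); a=p[230:380,220:420,::-1]; cv2.imwrite("pics/top4.png",cv2.resize(a,None,fx=4,fy=4))
print(fit(W,[.489,.049]))
m=(W[...,0]>.42)&(W[...,0]<.49)&(W[...,1]>.0)&(W[...,1]<.1)&(W[...,2]>.012)&(W[...,2]<.06)
p2=p[m]; q=W[m]
k=(p2.max(1).astype(int)-p2.min(1))<45
q=q[k]; print(len(q)); print(q[q[:,0].argsort()][-15:].round(4))
p,d=read_camera("side"); a=p[170:320,180:380,::-1]; cv2.imwrite("pics/side4.png",cv2.resize(a,None,fx=4,fy=4))
```

```text
[0.44260001 0.05080419 0.01703498] [-0.103  0.08  -0.998  0.041  0.042 -0.093] [-0.47635178 -0.30552995  0.03058185] [0.16016023 0.68918567 0.68870551 0.15829258]
(array([0.48986273, 0.04998781]), 66, np.float64(0.00019385604424896653))
115
[[0.4463 0.0316 0.0359]
 [0.4464 0.0351 0.0352]
 [0.4467 0.0251 0.0249]
 [0.4471 0.0658 0.0342]
 [0.4472 0.071  0.0341]
 [0.4482 0.0301 0.0314]
 [0.4482 0.0318 0.0319]
 [0.4482 0.0351 0.0327]
 [0.449  0.0663 0.0288]
 [0.4501 0.0302 0.0269]
 [0.4502 0.0336 0.0269]
 [0.4502 0.0353 0.0274]
 [0.4508 0.0664 0.027 ]
 [0.4509 0.0716 0.0269]
 [0.451  0.07   0.0258]]
```

View pics/top4.png

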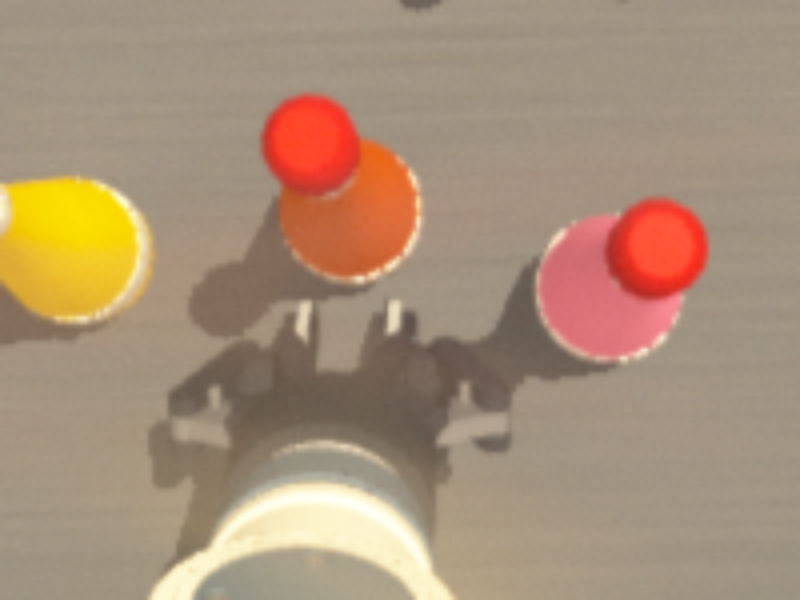

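View pics/side4.png

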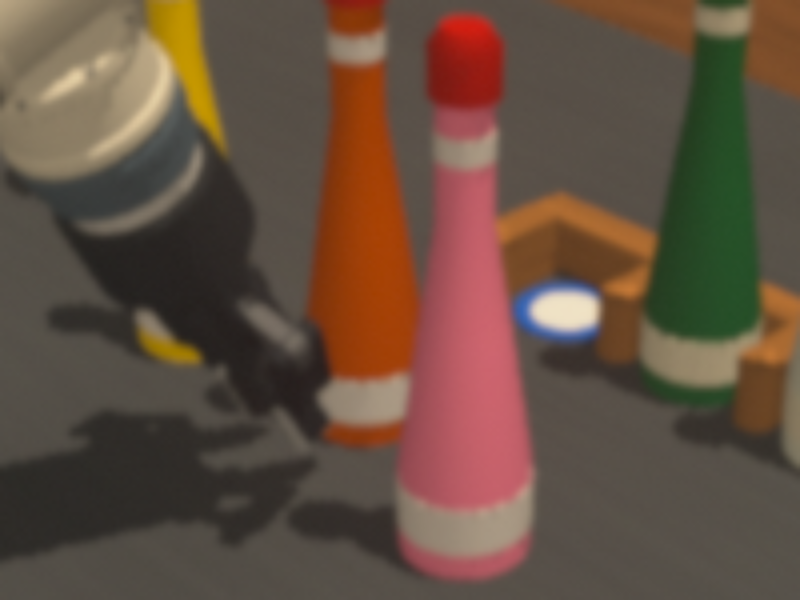

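Fingertips are low (top corner at z ≈ 0.026), centred at y 0.0507 and about 13 mm short of the foot. Starting the push gently.

Emit:
{"op": "jog_arm", "data": {"plan": [3, 0, 0.45, 0.22, 0, 0, 0, 3, 0, 0.36, 0.175, 0, 0, 0, 3, 0, 0.18, 0.088, 0, 0, 0, 3, 0, 0.18, 0.088, 0, 0, 0, 3, 0, 0.18, 0.088, 0, 0, 0, 3, 0, 0.27, 0.131, 0, 0, 0, 3, 0, 0.27, 0.131, 0, 0, 0, 3, 0, 0.27, 0.131, 0, 0, 0, 3, 0, 0.27, 0.131, 0, 0, 0, 3, 0, 0.27, 0.131, 0, 0, 0, 3, 0, 0.27, 0.131, 0, 0, 0, 3, 0, 0.27, 0.131, 0, 0, 0]}}

```text
clock: 4.7
tcp_pos: [0.4797, 0.0507, 0.0169]
eef_rot: [0.159, 0.689, 0.689, 0.157]
wrist_force: [-3.0, -0.4, 1.8]
grip_width: 0.348
```

```bash
cat > look.py <<'E'
import sys
from h import *
from cell import *
i=sys.argv[1]; g=[float(a) for a in sys.argv[2:4]]
s=state(); print(s['clock'],s['tcp_pos'].round(4),s['wrist_force'].round(1))
p,d=read_camera("top"); W=cloud("top",d); a=p[130:330,200:420,::-1]; cv2.imwrite(f"pics/top{i}.png",cv2.resize(a,None,fx=3,fy=3))
print(fit(W,fit(W,g)[0]))
p,d=read_camera("side"); a=p[130:330,180:440,::-1]; cv2.imwrite(f"pics/side{i}.png",cv2.resize(a,None,fx=3,fy=3))
W=cloud("side",d);print(fit(W,fit(W,g)[0]))
E
python3 look.py 5 .514 .05
```

```text
4.7 [0.4797 0.0507 0.0169] [-3.  -0.4  1.8]
(array([0.51164979, 0.05165404]), 135, np.float64(0.0020354455495069958))
(array([0.5017452 , 0.05642129]), 127, np.float64(0.0017765560601717065))
```

View pics/side5.png

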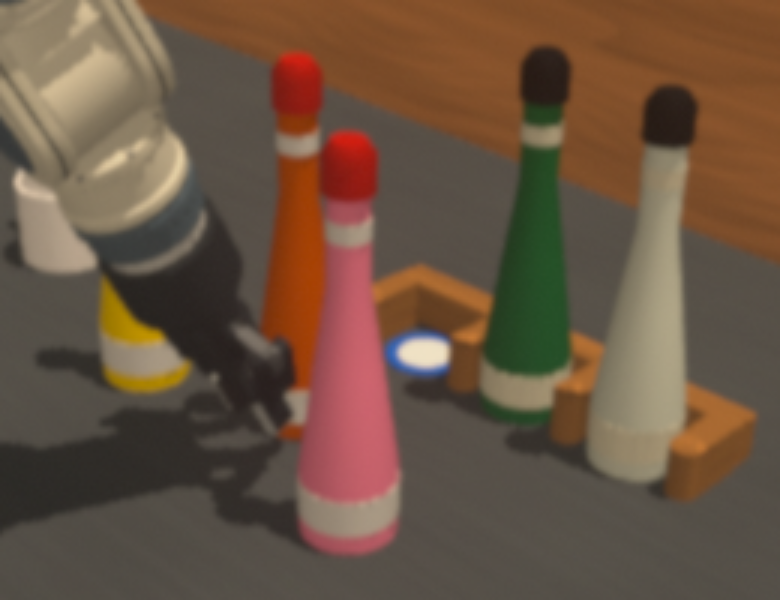

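The bottle is upright and moving in the cradle with about 3 N of force. Continuing.

Emit:
{"op": "jog_arm", "data": {"plan": [3, 0, 0.27, 0.131, 0, 0, 0, 3, 0, 0.36, 0.175, 0, 0, 0, 3, 0, 0.45, 0.219, 0, 0, 0, 3, 0, 0.45, 0.219, 0, 0, 0, 3, 0, 0.45, 0.219, 0, 0, 0, 3, 0, 0.45, 0.219, 0, 0, 0, 3, 0, 0.45, 0.219, 0, 0, 0, 3, 0, 0.45, 0.219, 0, 0, 0, 3, 0, 0.45, 0.219, 0, 0, 0, 3, 0, 0.45, 0.219, 0, 0, 0, 3, 0, 0.36, 0.175, 0, 0, 0, 3, 0, 0.27, 0.131, 0, 0, 0]}}

```text
clock: 5.8
tcp_pos: [0.5341, 0.0506, 0.0169]
eef_rot: [0.159, 0.689, 0.689, 0.157]
wrist_force: [-3.1, -0.5, 1.4]
grip_width: 0.354
```

```bash
python3 look.py 6 .567 .05
```

```text
5.8 [0.5341 0.0506 0.0169] [-3.1 -0.5  1.4]
(array([0.56722932, 0.05107701]), 161, np.float64(0.0009667551239832747))
(array([0.55745442, 0.04692927]), 131, np.float64(0.002216768763728453))
```

View pics/side6.png

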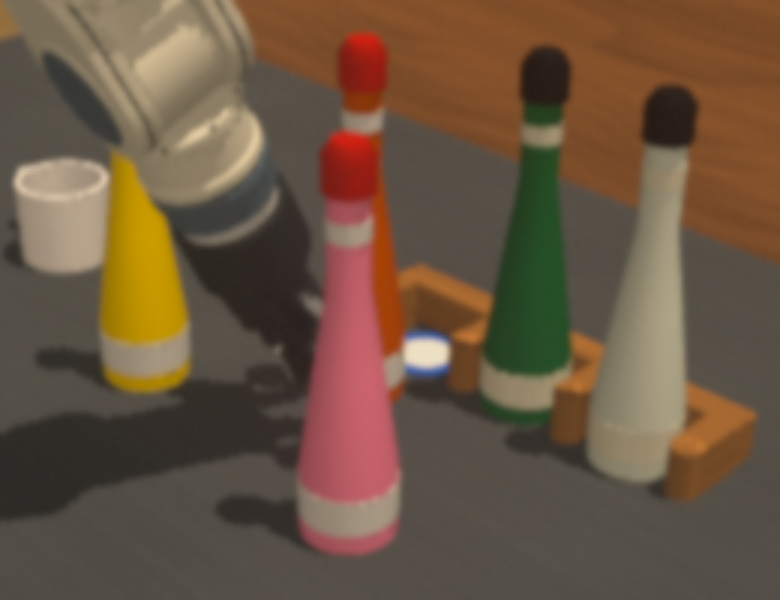

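View pics/top6.png

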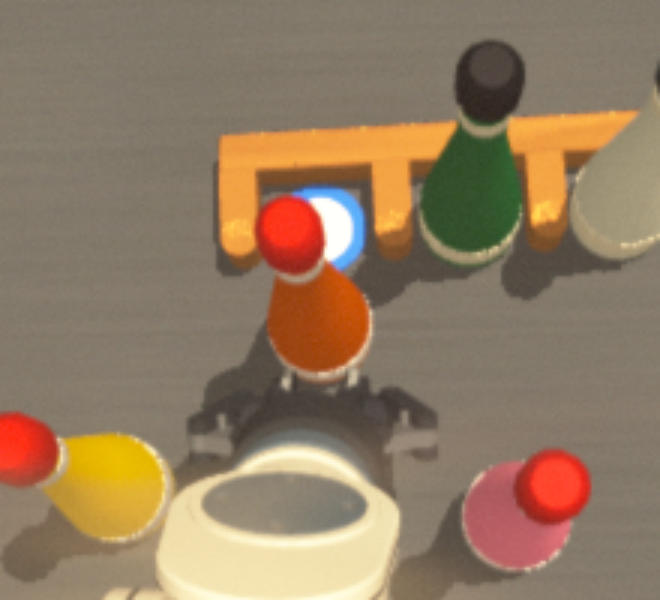

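The bottle is at about (0.568, 0.051), upright and lined up with the bay. Pushing on to just short of home.

Emit:
{"op": "jog_arm", "data": {"plan": [3, 0, 0.27, 0.131, 0, 0, 0, 3, 0, 0.36, 0.175, 0, 0, 0, 3, 0, 0.45, 0.219, 0, 0, 0, 3, 0, 0.45, 0.219, 0, 0, 0, 3, 0, 0.45, 0.219, 0, 0, 0, 3, 0, 0.45, 0.219, 0, 0, 0, 3, 0, 0.45, 0.219, 0, 0, 0, 3, 0, 0.45, 0.219, 0, 0, 0, 3, 0, 0.45, 0.219, 0, 0, 0, 3, 0, 0.36, 0.175, 0, 0, 0, 3, 0, 0.27, 0.131, 0, 0, 0, 3, 0, 0.18, 0.088, 0, 0, 0]}}

```text
clock: 6.9
tcp_pos: [0.585, 0.0505, 0.0168]
eef_rot: [0.159, 0.689, 0.689, 0.157]
wrist_force: [-2.6, 0.5, 2.8]
grip_width: 0.349
```

```bash
python3 look.py 7 .62 .05
```

```text
6.9 [0.585  0.0505 0.0168] [-2.6  0.5  2.8]
(array([0.61933045, 0.04998686]), 276, np.float64(0.004293650165271477))
(array([0.61840582, 0.04823284]), 268, np.float64(0.001327660921307051))
```

View pics/top7.png

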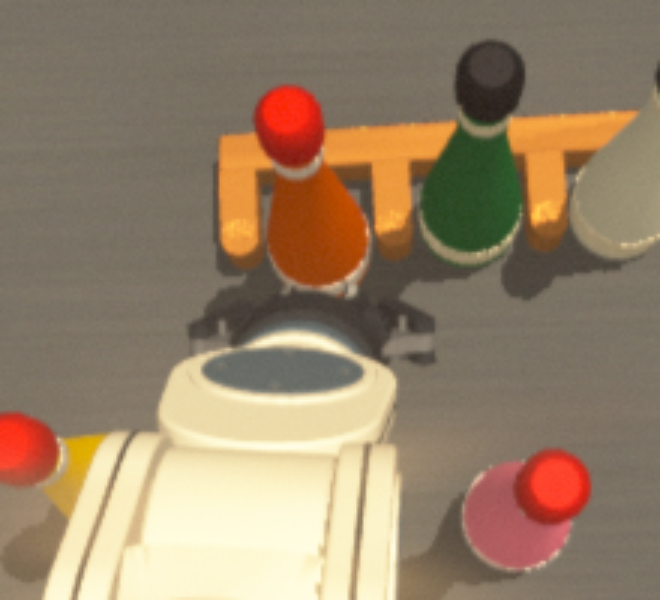

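View pics/side7.png

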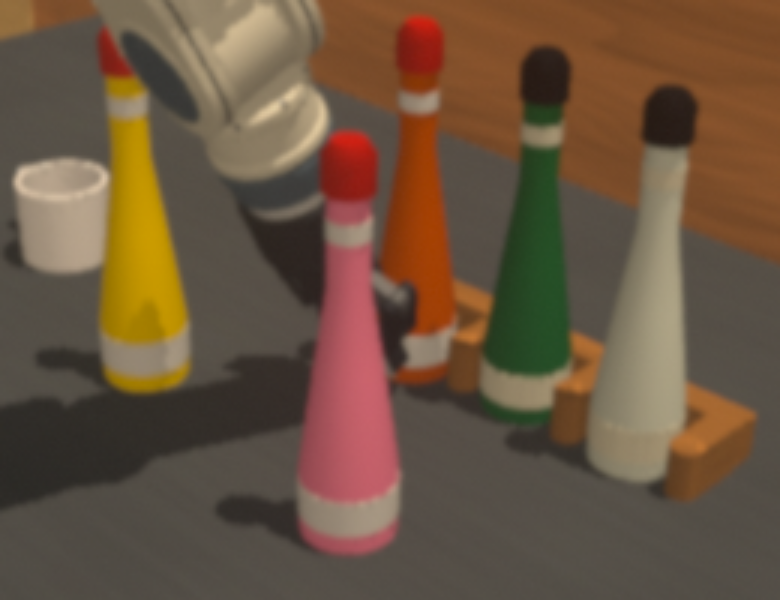

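Run:
```python
from h import *
from cell import *
p,d=read_camera("top"); W=cloud("top",d)
m=(W[...,2]>.15)&(W[...,0]>.38)&(W[...,0]<.52)&(W[...,1]>.06)&(W[...,1]<.2)
q=W[m]
for y in np.arange(.06,.2,.01):
    k=q[(q[:,1]>=y)&(q[:,1]<y+.01)]
    if len(k): print(round(y,2),len(k),k[:,0].min().round(3),k[:,0].max().round(3),k[:,2].min().round(3),k[:,2].max().round(3))
```

```text
0.06 1441 0.38 0.52 0.229 0.49
0.07 1366 0.38 0.51 0.271 0.491
0.08 1515 0.38 0.508 0.276 0.49
0.09 1021 0.38 0.498 0.297 0.488
0.1 79 0.38 0.419 0.439 0.478
0.15 243 0.464 0.486 0.151 0.25
0.16 314 0.46 0.49 0.15 0.253
0.17 174 0.46 0.49 0.151 0.253
0.18 30 0.464 0.485 0.242 0.25
```

The arm stays at least 40 mm from the yellow cap and the bottle is entering the bay upright. Last stretch, slowly.

Emit:
{"op": "jog_arm", "data": {"plan": [3, 0, 0.18, 0.088, 0, 0, 0, 3, 0, 0.18, 0.088, 0, 0, 0, 3, 0, 0.18, 0.088, 0, 0, 0, 3, 0, 0.18, 0.088, 0, 0, 0, 3, 0, 0.18, 0.088, 0, 0, 0, 3, 0, 0.09, 0.044, 0, 0, 0]}}

```text
clock: 7.55
tcp_pos: [0.5959, 0.0505, 0.0168]
eef_rot: [0.159, 0.689, 0.689, 0.157]
wrist_force: [-2.3, 0.1, 2.0]
grip_width: 0.349
```

```bash
python3 look.py 8 .63 .05
```

```text
7.55 [0.5959 0.0505 0.0168] [-2.3  0.1  2. ]
(array([0.63408952, 0.04302403]), 345, np.float64(0.00451439071563129))
(array([0.63507567, 0.04326636]), 319, np.float64(0.0027840294946591057))
```

View pics/top8.png

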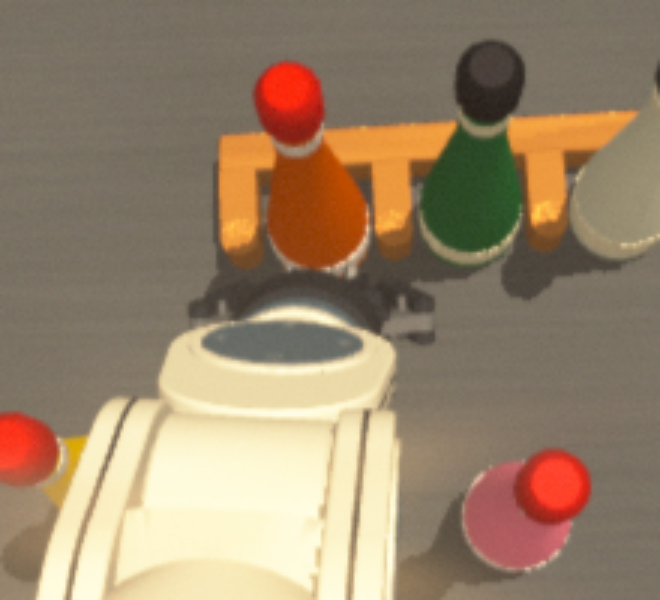

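Emit:
{"op": "jog_arm", "data": {"plan": [3, 0, 0.09, 0.044, 0, 0, 0, 3, 0, 0.09, 0.044, 0, 0, 0, 3, 0, 0.045, 0.022, 0, 0, 0, 3, 0, 0, 0, 0, 0, 0]}}

```text
clock: 7.98
tcp_pos: [0.5981, 0.0505, 0.0168]
eef_rot: [0.159, 0.689, 0.689, 0.157]
wrist_force: [-3.6, -0.1, 1.6]
grip_width: 0.349
```

Emit:
{"op": "jog_arm", "data": {"plan": [3, 0, 0.09, 0.044, 0, 0, 0, 3, 0, 0.045, 0.022, 0, 0, 0]}}

```text
clock: 8.15
tcp_pos: [0.5996, 0.0505, 0.0168]
eef_rot: [0.159, 0.689, 0.689, 0.157]
wrist_force: [-2.7, -0.2, 2.0]
grip_width: 0.35
```

Emit:
{"op": "jog_arm", "data": {"plan": [3, 0, 0.09, 0.044, 0, 0, 0, 3, 0, 0.045, 0.022, 0, 0, 0]}}

```text
clock: 8.32
tcp_pos: [0.6006, 0.0505, 0.0165]
eef_rot: [0.159, 0.69, 0.689, 0.157]
wrist_force: [-7.3, -1.3, 5.0]
grip_width: 0.349
```

```bash
python3 look.py 9 .634 .05
```

```text
8.3167 [0.6006 0.0505 0.0165] [-7.3 -1.3  5. ]
(array([0.63917168, 0.04060291]), 380, np.float64(0.003625988273981643))
(array([0.63732752, 0.0450088 ]), 285, np.float64(0.002765828681297648))
```

View pics/top9.png

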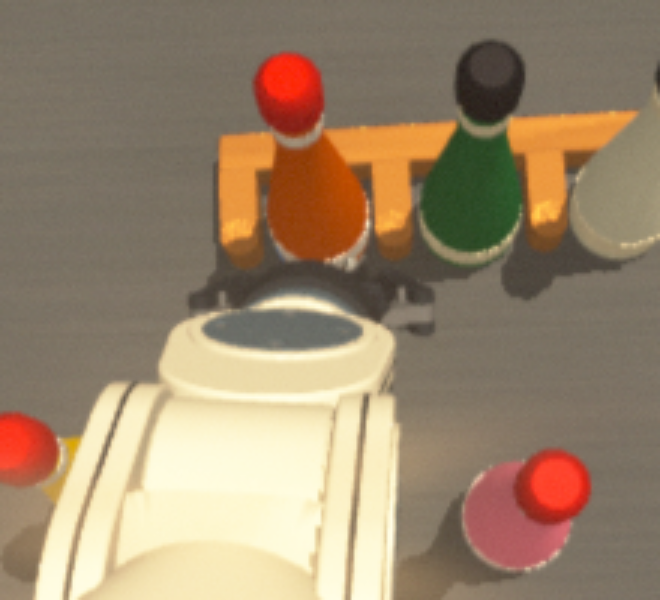

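View pics/side9.png

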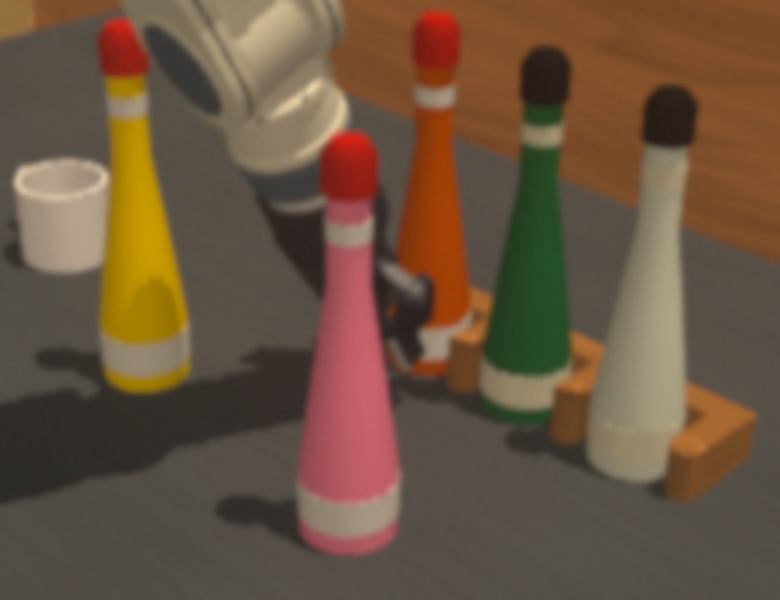

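The force rose to 7 N, which means the bottle has met the back rail. Backing straight out.

Emit:
{"op": "jog_arm", "data": {"plan": [3, 0, -0.18, -0.088, 0, 0, 0, 3, 0, -0.36, -0.175, 0, 0, 0, 3, 0, -0.9, -0.438, 0, 0, 0, 3, 0, -1.8, -0.876, 0, 0, 0, 3, 0, -1.8, -0.876, 0, 0, 0, 3, 0, -1.8, -0.876, 0, 0, 0, 3, 0, -1.8, -0.876, 0, 0, 0, 3, 0, -1.8, -0.876, 0, 0, 0, 3, 0, 0, 0, 0, 0, 0]}}

```text
clock: 9.17
tcp_pos: [0.4801, 0.0511, 0.0159]
eef_rot: [0.158, 0.69, 0.689, 0.156]
wrist_force: [-0.9, 0.6, -0.6]
grip_width: 0.348
```

```bash
python3 look.py 10 .634 .05
python3 - <<'E'
from h import *
from cell import *
for n in("top","side"):
    p,d=read_camera(n); W=cloud(n,d); p0=np.load(f"pics/{n}0.npz"); W0=cloud(n,p0['d'])
    for k,x in dict(green=(.637,-.041),clear=(.638,-.132)).items(): print(n,k,fit(W,x)[0]-fit(W0,x)[0])
    # cap centre (tilt): top points z>.235
    m=(W[...,2]>.235)&(W[...,2]<.27)&(abs(W[...,0]-.634)<.05)&(abs(W[...,1]-.05)<.05)
    s=least_squares(lambda c:np.hypot(*(W[m][:,:2]-c).T)-.0155,W[m][:,:2].mean(0),loss='soft_l1',f_scale=.002); print('cap',W[m].mean(0).round(4),W[m][:,2].max(),s.x,m.sum())
    if n=="side": cv2.imwrite("pics/side11.png",p[:,:,::-1])
E
```

```text
9.1667 [0.4801 0.0511 0.0159] [-0.9  0.6 -0.6]
(array([0.63709199, 0.04396001]), 409, np.float64(0.004477454109918712))
(array([0.63304908, 0.04901449]), 483, np.float64(0.0014851860095315209))
top green [4.08232386e-05 1.90483336e-04]
top clear [ 8.64614077e-05 -7.82618187e-05]
cap [0.6314 0.0503 0.2473] 0.25349651611452506 [0.63808035 0.05168514] 431
side green [ 0.00015431 -0.00035381]
side clear [-0.00013871 -0.00012766]
cap [0.6263 0.0433 0.2448] 0.25293958818211426 [0.6340397  0.05054046] 170
```

View pics/top10.png

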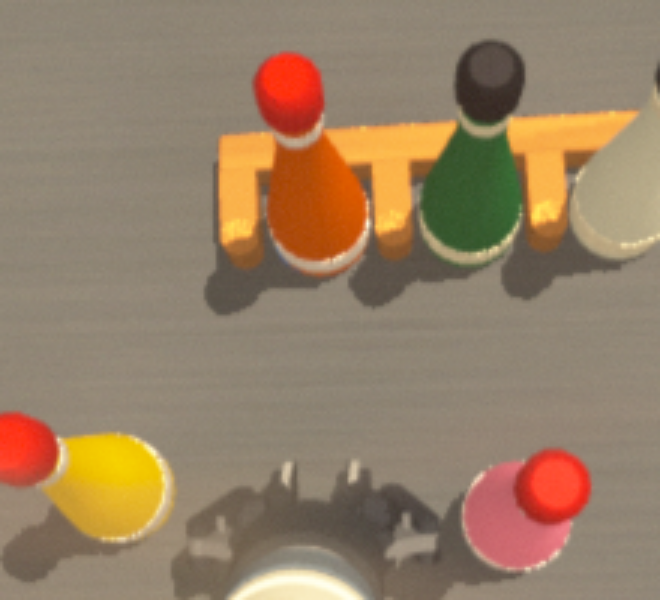

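View pics/side11.png

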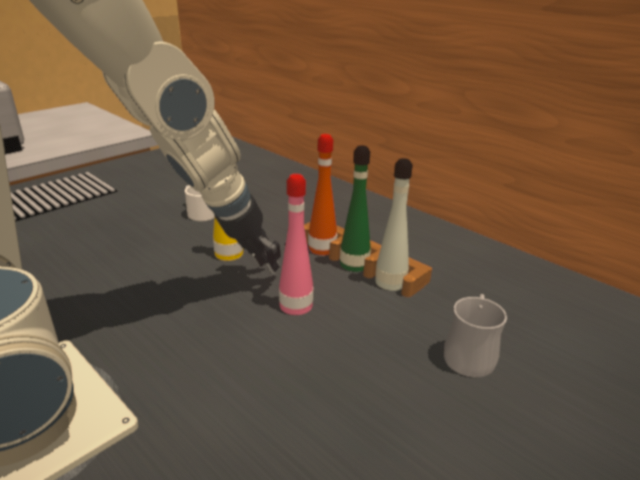

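The syrup stands upright in the left bay, with its foot at about (0.633, 0.049). The gripper is about 120 mm clear and the bystanders are where they were. Handing in.

```bash
python3 -c "
from cell import *
print(finish_job())"
```

```text
the job is handed in; nothing more can be done
None
```

The syrup bottle is in the empty bay, upright and against the back rail, and I handed the job in at about 9 s. No verdict was reported.

- **Push:** I slid it about 145 mm with both fingertips low behind its foot, about 26 mm up, using roughly 3 N. I stopped when the force rose to about 7 N at the rail, then backed about 120 mm clear.
- **Syrup at the end:** the side camera puts its foot at (0.633, 0.049). The disc was measured at about (0.632, 0.052), so the offset is about 3 mm. The cap stands over the foot to within a few millimetres.
- **Bystanders:** the green and clear bottles moved less than 0.5 mm. I checked the jug and cup only by eye, and they look unmoved.
- **Disagreement:** the top camera's last foot fit gave (0.637, 0.044), about 9 mm from the disc. I did not rely on it because it picks up rack points and fits poorly (4.5 mm residual, against 1.5 mm from the side).
- **Hiccup on the way:** joint 3 reached its range limit during the descent and stopped the tool too high. I reduced the tilt from about 32° to 26° to get low enough.

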